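# Fit the missing label holder to the shelf edge and keep it pressed home

### The arm

A 6-joint arm with a two-finger parallel gripper is mounted at the origin on the work surface. World frame = base frame: x ahead of the robot, y to its left, z up, the work surface at z = 0. Lengths are in mm, angles in rad, forces in N, time in s.
With the tool pointing down it reaches from about 250 to 775 mm from the base axis. Payload 8.9 kg.
Tool frame: the origin (TCP) lies between the finger pads; the fingertips stand ahead of it and the grasp point (between the pads) lies 5 mm behind it (bot.tip_reach is the z of the fingertips in the tool frame, in mm); z points along the fingers, y is the line along which they close (so a half turn about z gives the same grasp; the last joint's range is limited). The gripper opens to 85 mm and grips with 20 to 120 N. Pads are 22 mm wide; open, the fingers measure 114 mm over their backs; the gripper's body (76 mm by 85 mm) begins 54 mm behind the grasp point. The pads swing forward as they close: fully open they stand 13 mm farther back than shut.
Start: joints at [-0.139, 0.291, -0.153, 1.127, 0, 1.431], TCP at [524.999, 0.004, 245.305] pointing down, gripper open.
Joint ranges: [-2.52, 2.52], [-0.91, 1.74], [-1.3, 1.37], [-1.96, 2.02], [-1.52, 1.47], [-3.14, 3.14]. Speed limits (rad/s): [2.22, 2.22, 2.79, 3.14, 3.14, 3.14].

### API

Orientations are given as a unit quaternion [w, x, y, z].
In Python, from cell import bot gives the robot as it stands. The module is installed in compiled form; this text tells all that it offers.
- The arm moves only by the tool send_rows, never from a script. Its argument "commands" is a list that holds one entry, the list of rows, each a list of 7 numbers: the shift along the tool's x, y, z in m, then the turn, a rotation vector about the tool's x, y, z in rad, then the opening, from 0 (shut) to 1 (fully open). In form: [[[dx, dy, dz, ax, ay, az, fingers], ...]]. A call has 1 to 8 rows; each row is the pose to reach, as a shift and turn from the pose commanded when the call began, along the tool's axes at that moment; what a row does not reach only later rows make up. A row lasts 1/8 s, in which the tool goes at most 62.5 mm and 10.7 degrees, less where a joint would pass 70% of its speed; a pose out of reach is approached as far as the arm can. A call with a gripper value outside its range is refused whole. The fingers move at their own pace and stop on an object; the grip force is fixed at half the most. Time passes only in rows, so rows that repeat a pose let the fingers close. It gives the time, the measured TCP pose, the force, the opening and the grip force at its end, in the units of the state.
- bot.get_state(): the state, without advancing time (a new reading comes with each control period).
- bot.read_camera(name): name is "scene" or "side" or "wrist"; returns the picture (480x640x3 uint8, blue, green, red); there is no depth.
- bot.calibration(name): a dict with "camera_matrix" (3x3 intrinsics, pixels), "R" (3x3) and "t" (3): a world point X has camera coordinates R X + t. Camera axes: x right, y down, z forward; pixel columns grow to the right and rows downward; lengths in mm; the calibration is good to about 2 mm. A picture is of the moment at which its call begins: read the wrist's pose just before it. calibration takes no time and is no camera call; for the wrist camera it gives the pose at the moment of the call.
- bot.hand_in(): hands the job in; it is judged then, once.
The state is a dict: "time": time; "joints": joint angles; "joint_velocities": joint speeds; "tau": joint torques, N m; "position": TCP position; "ee_rot": TCP orientation; "force": force on the tool from outside, world axes, zero at the start; "torque": the same for the moment, N m; "opening": finger opening in mm; "grip_force": force on a finger pad.
Only numpy, scipy, OpenCV 4.12 (cv2) and the standard library are available. Lean on these libraries where they do the work, as an engineer would, in place of code of your own. Each camera call takes 0.05 s, during which the arm holds its last target. There are 200 camera calls.

### The job

One bay of the small phone-case shelf has no label holder yet, only a bare thumb screw in the lip of its front edge: take the spare label holder out of the black slotted stand and push its foot down behind that lip, centred on the bare screw and with its label facing out like the other two. The rubber strip in the channel springs it back up, so press it down until it sits fully home on the lip and finish while still holding it pressed there, so that I can tighten the screw. Do not disturb the other things on the bench.

Things in the scene. Friction and masses are not known exactly. Their poses are not given: they have to be found in the camera images.
- label_holder: Spare white label holder, ~120 g, upright in the stand. Plate 100 wide (y) x 9 thick (x) x 74 high; below it a foot 70 wide, 4 thick, 18 long, round lower edge. 92 mm high. Origin: middle of the foot's lower edge. z up, +x out of the label face; plate spans x -2 to +7, foot -2 to +2 mm. The plate's underside (18 mm up) is the shoulder that rests on the lip. Grip across the thickness near the top.
- stand: Fixed black block 105 x 124 mm, 30 high, with three slots along its y, 35 mm apart, each 5 wide and 18 deep (slot floor 12 mm above the bench). The holder stands in the middle slot, axes parallel to the stand's, perhaps leaning a few degrees; lift it straight out. Origin: centre of underside.
- shelf: Fixed grey shelf, 460 wide (y), 190 deep, three bays 145 mm apart; stacks, dividers and back stop at most 138 mm high. Front is +x, away from the robot. Label channel along its front edge: lip 2 mm thick, top 102 mm above bench; behind it (-x) a 7 mm gap, then an upstand with its top at 115 mm. Rubber strip in the gap. Origin: on the bench under mid gap, mid width; z up.
- seat (a point): Point in the gap of the bay without a holder, straight behind the bare thumb screw (steel, 12 mm head, outside the lip): where the holder's origin is when fully home, shoulder on the lip; 84 mm above the bench, mid gap. Axes as the shelf's: +x out through the lip, y along it, z up. The holder's axes must be parallel to these.
- rubber_strip (a joint): How far the springy rubber strip in the channel is squeezed down (m). 0 when free: its top is then 87.5 mm above the bench, 3.5 mm above the seat. It pushes back 2.5 N per mm, about 9 N with the holder fully home; stop at 5 mm.
- fitted_a: Label holder of the same kind already fitted in another bay (fixed), with its thumb screw. Origin and axes as for label_holder. Its top is 176 mm above the bench.
- fitted_b: The other label holder already fitted (fixed), same as fitted_a.
- loose_case: Bystander: one phone case lying on the bench, 158 x 78 x 11 mm. Origin: centre of its underside.
- tin: Bystander: round red tin, 100 mm across, 26 mm high. Origin: centre of its underside.
- carton: Bystander: small white carton, 70 x 90 mm, 85 mm high. Origin: centre of its underside.
Not all that is in view belongs to the job. What is shaped like the label_holder but red is not meant.

How it is judged:
By the outcome, as a careful person would: the job done as asked, in the order asked, and still so for the second after the job is handed in, while the arm keeps its last pose, push and grip.
It also fails if it takes over 42 s, if anything falls off the work surface, if the arm or the gripper's body presses on something with over 40 N, if the wrist force passes 120 N, or if a joint passes its speed limit or range.

## Working session

There is one attempt and no reset: what is moved stays moved. The work goes in short steps, Python scripts to look and compute and a tool call to move; the robot and the scene stay as the last step left them, time stands still between calls to the robot, and variables do not carry over. Pictures are saved under pics/ and viewed, at most 10 in all, crops included, and the job is handed in when it is done.

Besides the shell and the picture viewer there is one more tool, called after "Request:" as name([rows], argument=value, ...), one row to a line, values as JSON. send_rows: Moves the arm, as the interface text tells. Its arguments: {"type":"object","properties":{"commands":{"type":"array"}},"required":["commands"]}

```bash
mkdir -p pics; python3 - <<'E'
from cell import bot
import cv2
for n in("scene","side"):
    cv2.imwrite(f"pics/{n}0.png",bot.read_camera(n)); c=bot.calibration(n); print(n,c)
cv2.imwrite("pics/wrist0.png",bot.read_camera("wrist"))
s=bot.get_state();print(s["time"],s["position"],s["ee_rot"],s["opening"],s["force"],bot.tip_reach)
E
```

```text
scene {'camera_matrix': array([[541.86582953,   0.        , 325.63233651],
       [  0.        , 541.86582953, 237.01848621],
       [  0.        ,   0.        ,   1.        ]]), 'R': array([[-0.8000661 ,  0.59976814, -0.01313078],
       [ 0.42620376,  0.55286231, -0.71602627],
       [-0.42219023, -0.57846473, -0.69794983]]), 't': array([ 505.43998978, -126.44553928, 1414.16772118])}
side {'camera_matrix': array([[462.82149988,   0.        , 322.23755753],
       [  0.        , 462.82149988, 234.33116175],
       [  0.        ,   0.        ,   1.        ]]), 'R': array([[-0.97302251, -0.23069166, -0.00292342],
       [-0.1607695 ,  0.68708072, -0.70857128],
       [ 0.16547011, -0.68898581, -0.70563319]]), 't': array([481.33476958, 217.01981032, 855.22952397])}
0.15 [5.24694138e+02 4.58750347e-02 2.44887163e+02] [-3.58894019e-04  7.07098045e-01  7.07115361e-01 -3.03070774e-04] 85.38013423882114 [ 0.24761573  0.26820389 -0.23751534] 14.0
```

View pics/scene0.png

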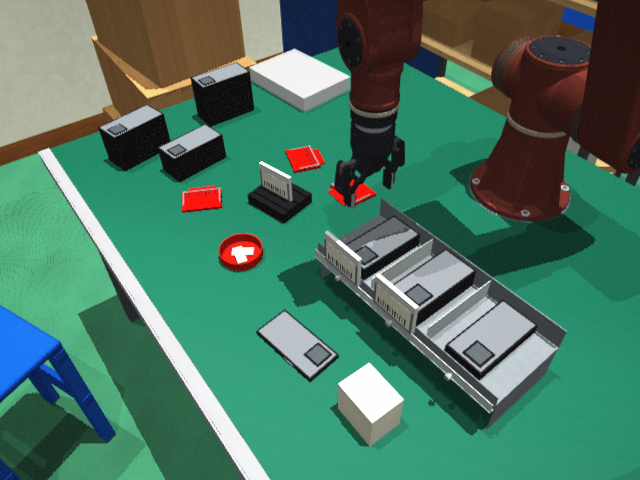

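View pics/side0.png

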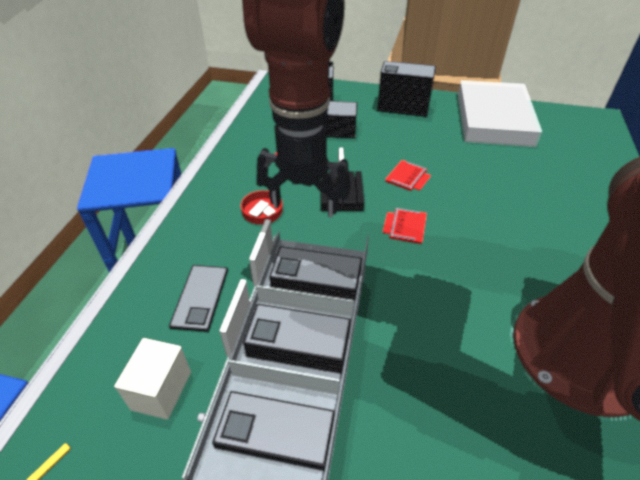

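```bash
python3 - <<'E'
import cv2
a=cv2.imread("pics/scene0.png");b=cv2.imread("pics/side0.png")
c=cv2.resize(a[190:430,310:570],None,fx=2.5,fy=2.5,interpolation=cv2.INTER_CUBIC); cv2.imwrite("pics/c1.png",c)
d=cv2.resize(a[150:225,240:320],(640,600),interpolation=cv2.INTER_CUBIC); cv2.imwrite("pics/c2.png",d)
E
```

```text
(no output)
```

View pics/c1.png

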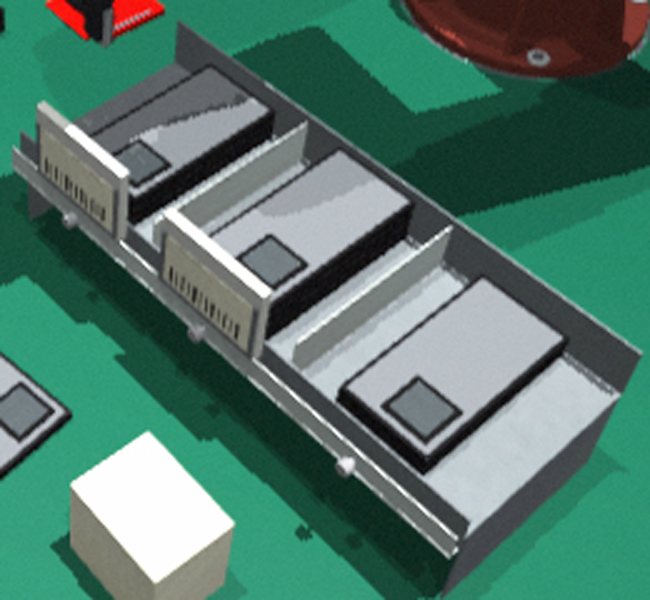

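View pics/c2.png

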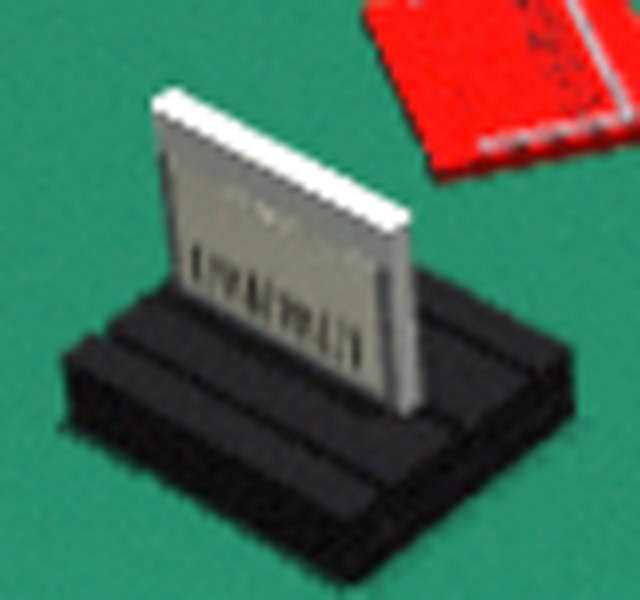

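View pics/wrist0.png

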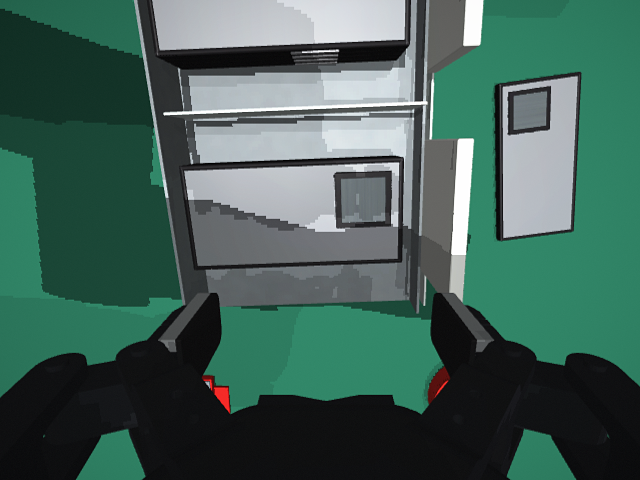

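```bash
cat > h.py <<'E'
from cell import bot
import numpy as np
def bp(n,px,z,c=None):
    c=c or bot.calibration(n); K,R,t=c["camera_matrix"],c["R"],np.array(c["t"])
    o=-R.T@t; out=[]
    for u,v in px:
        d=R.T@np.linalg.solve(K,[u,v,1]); out.append(o+d*(z-o[2])/d[2])
    return np.array(out)
def proj(n,P,c=None):
    c=c or bot.calibration(n); q=(np.atleast_2d(P)@c["R"].T+c["t"])@c["camera_matrix"].T
    return q[:,:2]/q[:,2:]
E
python3 - <<'E'
from h import *
np.set_printoptions(precision=1,suppress=True)
A=lambda l,s,x,y:[(x+(u+.5)/s-.5,y+(v+.5)/s-.5) for u,v in l]
c2=lambda l:A(l,8,240,150); c1=lambda l:A(l,2.5,310,190)
print("holdertop Lf Lb Rb Rf",bp("scene",c2([(155,105),(175,88),(410,212),(395,232)]),104))
print("stand L F R",bp("scene",c2([(65,355),(345,520),(573,350)]),30))
print("fitted",bp("scene",c1([(40,104),(127,178),(165,212),(270,297)]),176))
print("lip",bp("scene",c1([(15,150),(457,552)]),102))
for z in(90,95):print("screws",bp("scene",c1([(70,218),(196,333),(345,466)]),z), bp("side",[(201,416)],z))
E
```

```text
holdertop Lf Lb Rb Rf [[ 544.7 -388.   104. ]
 [ 535.2 -391.7  104. ]
 [ 512.6 -295.5  104. ]
 [ 521.6 -290.3  104. ]]
stand L F R [[ 589.5 -383.3   30. ]
 [ 562.7 -264.3   30. ]
 [ 461.4 -287.2   30. ]]
fitted [[605.8 -30.5 176. ]
 [602.5  71.6 176. ]
 [602.1 114.  176. ]
 [596.1 215.5 176. ]]
lip [[609.6 -61.6 102. ]
 [597.6 398.3 102. ]]
screws [[612.9  17.   90. ]
 [608.4 163.   90. ]
 [602.2 307.7  90. ]] [[604.7 307.1  90. ]]
screws [[615.6  20.5  95. ]
 [611.1 165.6  95. ]
 [605.  309.4  95. ]] [[602.9 308.9  95. ]]
```

```bash
python3 - <<'E'
from h import *
np.set_printoptions(precision=2,suppress=True)
c=bot.calibration("wrist");o=-c["R"].T@c["t"];print(o,o-bot.get_state()["position"],c["R"],c["camera_matrix"])
E
```

```text
[524.27  67.24 374.88] [ -0.42  67.19 129.99] [[ 1.   -0.   -0.  ]
 [-0.   -0.96  0.27]
 [-0.   -0.27 -0.96]] [[352.95   0.   325.61]
 [  0.   352.95 238.22]
 [  0.     0.     1.  ]]
```

Request:
send_rows([
  [[-0.06, 0, 0, 0, 0, -0.1, 1], [-0.12, 0, 0, 0, 0, -0.2, 1], [-0.18, 0, 0, 0, 0, -0.225, 1], [-0.24, 0, 0, 0, 0, -0.225, 1], [-0.3, 0, 0, 0, 0, -0.225, 1], [-0.34, 0.003, 0, 0, 0, -0.225, 1], [-0.34, 0.003, 0, 0, 0, -0.225, 1], [-0.34, 0.003, 0, 0, 0, -0.225, 1]],
])

```text
time: 1.15
position: [527.8, -339.3, 244.9]
ee_rot: [-0.001, 0.623, 0.782, 0.0]
force: [-0.1, 1.0, -0.0]
opening: 85.8
grip_force: 0.0
```

```bash
python3 - <<'E'
from h import *
import cv2
np.set_printoptions(precision=1,suppress=True)
c=bot.calibration("wrist");im=bot.read_camera("wrist");cv2.imwrite("pics/w1.png",im)
np.savez("pics/w1.npz",**c)
print(proj("wrist",[[544.7,-388,104],[535.2,-391.7,104],[512.6,-295.5,104],[521.6,-290.3,104]],c))
E
```

```text
[[333.3 289.6]
 [321.2 291.3]
 [319.7 170.4]
 [332.9 166.3]]
```

View pics/w1.png

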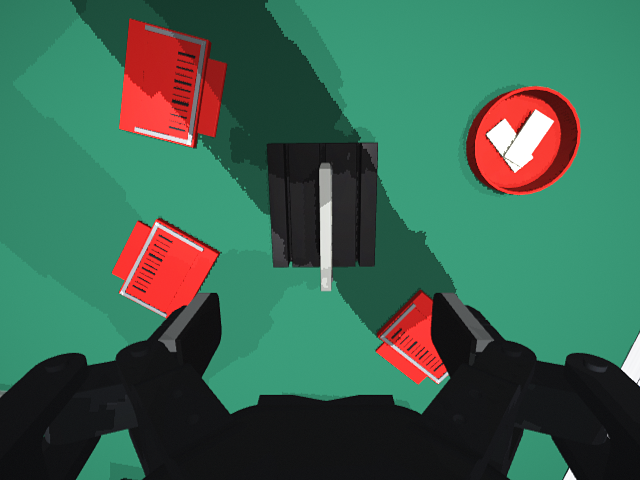

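```bash
python3 - <<'E'
from h import *
import cv2
np.set_printoptions(precision=1,suppress=True)
c=dict(np.load("pics/w1.npz"));g=cv2.imread("pics/w1.png")
for r in range(150,298,8): print(r,g[r,316:337].min(axis=1))
print(g[280:298,326].min(axis=1),g[156:172,325].min(axis=1))
s=bp("wrist",[(267.5,143),(378.5,142.5),(376,266),(274,266.5)],30,c);print("stand",s,s.mean(0),np.linalg.norm(s-np.roll(s,1,0),axis=1))
E
```

```text
150 [27 26 29 15 24 20 19 18 19 16 27 27 28 27 28 27 26 27 27 28 29]
158 [26 25 28 18 21 18 20 19 20 16 27 26 25 26 27 25 26 26 26 27 26]
166 [ 26  27  19  15 107 112 110 110 110 111 109 110 111 114  75  56  27  26
  25  26  26]
174 [ 20  18  10 143 168 164 163 164 163 162 165 164 166 168 138 105  64  43
  43  44  43]
182 [ 20  18   9 138 168 165 164 163 163 162 165 165 166 169 150 133  50  40
  41  41  42]
190 [ 19  18  11  96 165 164 164 164 164 164 164 166 165 167 154 127  47  39
  41  41  42]
198 [ 21  17  12  85 164 165 163 162 164 164 163 165 165 168 157 122  48  39
  41  41  42]
206 [ 19  18  14  55 157 181 180 221 223 222 222 222 222 229 205 161  54  36
  40  40  41]
214 [ 19  18  12  39 209 223 222 222 221 221 222 222 223 228 207 165  50  34
  39  39  39]
222 [ 17  17  12  18 199 222 220 220 221 221 221 222 222 229 209 188  58  35
  39  40  40]
230 [ 18  18  14  16 196 222 220 221 221 221 221 221 223 224 216 157  51  36
  41  40  40]
238 [ 18  16  13  11 196 221 220 220 220 221 221 221 221 224 219 156  50  35
  39  38  39]
246 [ 17  15  13   1 184 224 221 220 221 221 220 221
[... 154 characters left out ...]
 221 219 219 218 218 220 219 219 222 212 136  47  28
  33  32  32]
270 [ 56  51  54  48 104 185 189 188 189 189 189 190 191 192 188 110  47  32
  33  32  32]
278 [ 54  53  54  50  78 181 197 218 219 219 221 191 188 192 190 109 117  42
  30  33  33]
286 [ 55  55  60  53  64 180 188 208 218 219 220 221 192 190 191  88  56  59
  60  62  43]
294 [60 59 59 60 60 60 60 59 59 59 59 59 60 59 60 60 60 59 60 59 61]
[219 220 212 191 190 199 220 211 187 190 179  93  56  59  59  60  60  59] [ 15  16  16  15  16  12  41  94 113 110 111 106 120 165 164 164]
stand [[ 459.1 -287.4   30. ]
 [ 561.1 -263.8   30. ]
 [ 590.7 -383.7   30. ]
 [ 487.8 -407.6   30. ]] [ 524.7 -335.6   30. ] [123.6 104.7 123.5 105.7]
```

```bash
python3 - <<'E'
from h import *
np.set_printoptions(precision=2,suppress=True)
c=dict(np.load("pics/w1.npz"))
s=bp("wrist",[(318.8,171.3),(331.0,171.3),(331.3,290.5),(320.3,290.5)],104,c);print(s,s.mean(0),np.linalg.norm(s-np.roll(s,1,0),axis=1))
d=(s[0]+s[1]-s[2]-s[3]);print("yaw",np.degrees(np.arctan2(-d[0],d[1])))
a=np.radians(13.3);ex=np.array([np.cos(a),np.sin(a),0]);ey=np.array([-np.sin(a),np.cos(a),0])
v=s.mean(0)-[524.7,-335.6,0];print("in stand",v@ex,v@ey)
st=bot.get_state();w=np.array(s.mean(0))-st["position"];print("delta tool x,y",w@ey,w@ex,st["position"],st["ee_rot"])
E
```

```text
[[ 512.06 -296.3   104.  ]
 [ 521.07 -294.26  104.  ]
 [ 543.26 -389.17  104.  ]
 [ 534.36 -391.19  104.  ]] [ 527.69 -342.73  104.  ] [97.48  9.23 97.48  9.13]
yaw 13.19323763167727
in stand 1.2682940158086518 -7.624865402462564
delta tool x,y -3.6793986227596713 -1.127826466178894 [ 527.94 -338.89  245.15] [-0.    0.62  0.78  0.  ]
```

Request:
send_rows([
  [[-0.0025, -0.001, 0.03, 0, 0, -0.006, 1], [-0.0025, -0.001, 0.07, 0, 0, -0.006, 1], [-0.0025, -0.001, 0.11, 0, 0, -0.006, 1], [-0.0025, -0.001, 0.14, 0, 0, -0.006, 1], [-0.0025, -0.001, 0.156, 0, 0, -0.006, 1], [-0.0025, -0.001, 0.156, 0, 0, -0.006, 0.6], [-0.0025, -0.001, 0.156, 0, 0, -0.006, 0.3], [-0.0025, -0.001, 0.156, 0, 0, -0.006, 0.2]],
])

```text
time: 2.2
position: [528.2, -343.1, 90.6]
ee_rot: [0.001, 0.621, 0.784, -0.0]
force: [0.1, -0.2, 0.4]
opening: 32.2
grip_force: 0.0
```

Request:
send_rows([
  [[0, 0, 0, 0, 0, 0, 0.15], [0, 0, 0, 0, 0, 0, 0.1], [0, 0, 0, 0, 0, 0, 0.05], [0, 0, 0, 0, 0, 0, 0], [0, 0, 0, 0, 0, 0, 0], [0, 0, 0, 0, 0, 0, 0]],
])

```text
time: 2.95
position: [528.0, -343.0, 90.0]
ee_rot: [0.001, 0.621, 0.784, 0.0]
force: [-1.0, 0.4, 5.7]
opening: 7.9
grip_force: 59.2
```

Request:
send_rows([
  [[0, 0, -0.01, 0, 0, 0, 0], [0, 0, -0.025, 0, 0, 0, 0], [0, 0, -0.06, 0, 0, 0, 0], [0, 0, -0.1, 0, 0, 0, 0], [0, 0, -0.15, 0, 0, 0, 0], [0, 0, -0.2, 0, 0, 0, 0], [0, 0, -0.2, 0, 0, 0, 0]],
])

```text
time: 3.82
position: [528.8, -343.9, 294.6]
ee_rot: [0.004, 0.621, 0.784, -0.0]
force: [-0.7, -0.9, -1.4]
opening: 8.4
grip_force: 58.9
```

Request:
send_rows([
  [[0.03, 0.0104, 0, 0, 0, 0.02, 0], [0.073, 0.0255, 0, 0, 0, 0.05, 0], [0.12, 0.042, 0, 0, 0, 0.09, 0], [0.172, 0.06, 0, 0, 0, 0.13, 0], [0.223, 0.078, 0, 0, 0, 0.17, 0], [0.275, 0.096, 0, 0, 0, 0.204, 0], [0.327, 0.114, 0, 0, 0, 0.204, 0], [0.378, 0.132, 0, 0, 0, 0.204, 0]],
])

```text
time: 4.82
position: [568.9, 57.2, 289.1]
ee_rot: [-0.0, 0.698, 0.717, -0.0]
force: [0.4, 0.9, -1.4]
opening: 7.8
grip_force: 58.7
```

Request:
send_rows([
  [[0.05, 0.0066, 0, 0, 0, 0, 0], [0.1, 0.0132, 0, 0, 0, 0, 0], [0.15, 0.02, 0, 0, 0, 0, 0], [0.2, 0.0265, 0, 0, 0, 0, 0], [0.23, 0.031, 0, 0, 0, 0, 0], [0.252, 0.0334, 0, 0, 0, 0, 0], [0.252, 0.0334, 0, 0, 0, 0, 0], [0.252, 0.0334, 0, 0, 0, 0, 0]],
])

```text
time: 5.82
position: [595.8, 307.6, 289.0]
ee_rot: [-0.0, 0.698, 0.717, -0.001]
force: [-0.7, -0.5, -0.9]
opening: 8.4
grip_force: 58.7
```

```bash
python3 - <<'E'
from h import *
import cv2
for n in("wrist","scene","side"):
    c=bot.calibration(n);im=bot.read_camera(n);cv2.imwrite(f"pics/{n}2.png",im);np.savez(f"pics/{n}2.npz",**c)
s=bot.get_state();print(s["time"],s["position"],s["ee_rot"],s["force"],s["joints"])
E
```

```text
5.975 [596.14485321 307.36095495 289.4379466 ] [ 5.48569704e-05  6.97862435e-01  7.16231806e-01 -1.32711116e-04] [-0.43428365 -0.77326321 -0.99267368] [ 3.67227456e-01  5.74077810e-01  4.01846960e-01  1.39876076e+00
 -2.10599693e-04  1.91204486e+00]
```

View pics/wrist2.png

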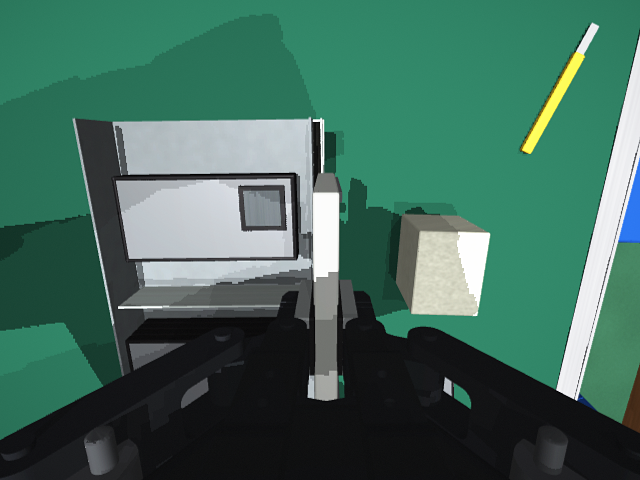

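```bash
python3 - <<'E'
from h import *
import cv2
w,s,d=[cv2.imread(f"pics/{n}2.png") for n in("wrist","scene","side")]
A=cv2.resize(w[110:230,290:370],(400,600),interpolation=cv2.INTER_CUBIC)
p=proj("scene",[[596,307,250]])[0];q=proj("side",[[596,307,250]])[0];print(p,q)
x0,y0=map(int,p);x1,y1=map(int,q)
x0-=50;y0-=20;x1-=50;y1-=20; x1=max(x1,0); print(x0,y0,x1,y1)
B=cv2.resize(s[y0:y0+75,x0:x0+100],(400,300),interpolation=cv2.INTER_CUBIC)
C=cv2.resize(d[y1:y1+75,x1:x1+100],(400,300),interpolation=cv2.INTER_CUBIC)
cv2.imwrite("pics/m2.png",np.hstack([A,np.vstack([B,C])]))
E
```

```text
[465.66534476 316.10816539] [183.09423002 361.08644086]
415 296 133 341
```

View pics/m2.png

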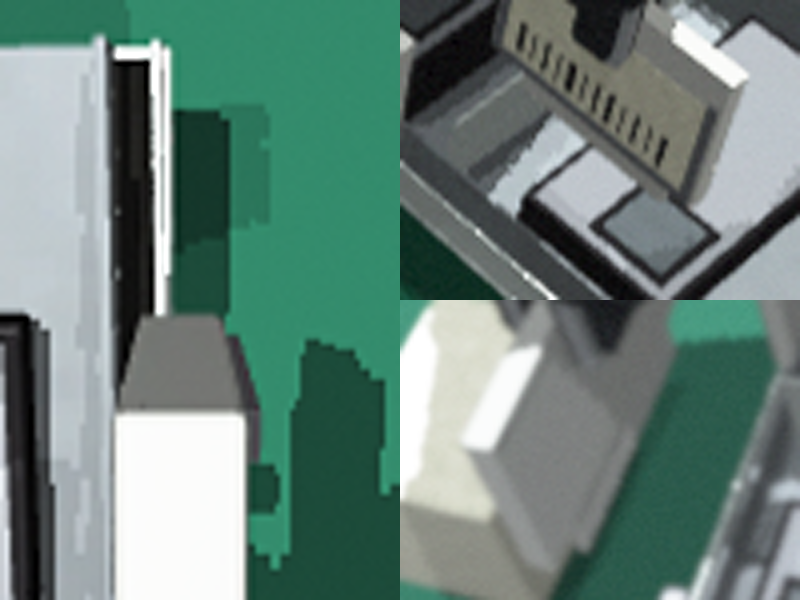

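```bash
python3 - <<'E'
from h import *
import cv2
np.set_printoptions(precision=2,suppress=True)
c=dict(np.load("pics/wrist2.npz"));g=cv2.imread("pics/wrist2.png")
for r in range(116,176,6): print(r,g[r,306:328].min(axis=1))
P=lambda u,v:((u+.5)/5-.5+290,(v+.5)/5-.5+110)
t=bp("wrist",[P(116,410),P(246,410)],303.4,c);b=bp("wrist",[P(145,316),P(222,316)],229.4,c)
print("top",t,"bot",b)
# lean: compare centres after removing 1.5deg yaw
print("widths",t[1]-t[0],b[1]-b[0],"d(top-bot)",t.mean(0)-b.mean(0))
E
```

```text
116 [44 39 49 67 71 43 41 42 43 41 51 52 51 50 47 47 49 50 52 50 51 51]
122 [202 203 187 196 205  96  38  17  11   9  13  14  13   1 238 253 214 255
  95  44  50  51]
128 [182 180 202 195 202  97  64  34  16  14  30  27  25  14 232 255 172 255
  96  45  50  51]
134 [182 180 182 194 200 131  54  31  17  14  31  32  27  15 145 255 189 255
  91  11  19  22]
140 [179 180 178 192 202 133  54  52  19  13  30  32  26  15 122 255 207 255
 100  11  18  20]
146 [180 179 177 194 197 168  60  33  17  17  15  15  26  21  50 255 181 255
 100  10  18  20]
152 [182 178 176 194 197 165  59  87  27  15  16  11  27  20  78 255 185 255
 100  10  19  20]
158 [177 175 175 184 194 203  70  39  18  14  17  12  29  26  48 255 239 255
 103  15  20  23]
164 [173 173 171 177 190 199  66 102  30  14  16  15  32  26  18 255 236 238
  83  25  27  27]
170 [173 171 171 174 191 199  97  47  19  15  17  16  31  27  19 255 243 143
  59  26  27  27]
top [[589.75 358.75 303.4 ]
 [598.27 358.97 303.4 ]] bot [[590.2  358.46 229.4 ]
 [598.36 358.66 229.4 ]]
widths [8.51 0.21 0.  ] [8.16 0.2  0.  ] d(top-bot) [-0.27  0.3  74.  ]
```

```bash
python3 - <<'E'
from h import *
np.set_printoptions(precision=2,suppress=True)
c=dict(np.load("pics/wrist2.npz"))
l=bp("wrist",[(319.5,122),(320.5,170)],102,c);u=bp("wrist",[(311.1,122),(311.6,170)],115,c)
e=bp("wrist",[(321,118.7)],102,c)
print("lip in",l,"upstand",u,"end",e)
for z in(93,96):print("screw head seen",bp("wrist",[(345,207),(346,214)],z,c))
A=lambda u,v:(310+(u+.5)/2.5-.5,190+(v+.5)/2.5-.5)
fa=bp("scene",[A(40,104),A(127,178),A(165,212),A(270,297)],176);print(fa[:2].mean(0),fa[2:].mean(0))
E
```

```text
lip in [[587.84 390.23 102.  ]
 [589.55 349.89 102.  ]] upstand [[581.2  389.43 115.  ]
 [582.17 350.73 115.  ]] end [[589.06 392.93 102.  ]]
screw head seen [[613.06 315.69  93.  ]
 [614.26 309.05  93.  ]]
screw head seen [[612.88 316.23  96.  ]
 [614.07 309.66  96.  ]]
[604.14  20.55 176.  ] [599.1  164.72 176.  ]
```

Request:
send_rows([
  [[-0.0003, -0.0053, 0.015, 0, 0, -0.0115, 0], [-0.0003, -0.0053, 0.04, 0, 0, -0.0115, 0], [-0.0003, -0.0053, 0.065, 0, 0, -0.0115, 0], [-0.0003, -0.0053, 0.08, 0, 0, -0.0115, 0], [-0.0003, -0.0053, 0.084, 0, 0, -0.0115, 0], [-0.0003, -0.0053, 0.084, 0, 0, -0.0115, 0], [-0.0003, -0.0053, 0.084, 0, 0, -0.0115, 0]],
])

```text
time: 6.85
position: [591.3, 308.1, 206.3]
ee_rot: [0.0, 0.693, 0.721, 0.001]
force: [-0.5, 0.3, -1.2]
opening: 8.3
grip_force: 58.7
```

```bash
python3 - <<'E'
from h import *
import cv2
np.set_printoptions(precision=1,suppress=True)
for n in("wrist","scene","side"):
    c=bot.calibration(n);im=bot.read_camera(n);cv2.imwrite(f"pics/{n}3.png",im);np.savez(f"pics/{n}3.npz",**c)
s=bot.get_state();print(s["time"],s["position"],s["ee_rot"],s["force"])
w,s,d=[cv2.imread(f"pics/{n}3.png") for n in("wrist","scene","side")]
print(proj("wrist",[[587.7,308,102],[602,308,92],[590,358,103]]),proj("scene",[[588,308,102]]),proj("side",[[588,308,102]]))
A=cv2.resize(w[100:250,275:375],(400,600),interpolation=cv2.INTER_CUBIC)
B=cv2.resize(s[320:395,400:500],(400,300),interpolation=cv2.INTER_CUBIC)
C=cv2.resize(d[365:440,165:265],(400,300),interpolation=cv2.INTER_CUBIC)
cv2.imwrite("pics/m3.png",np.hstack([A,np.vstack([B,C])]))
E
```

```text
7.0 [591.1 308.  205.9] [0.  0.7 0.7 0. ] [ 0.3  1.1 -0.9]
[[321.4 242.1]
 [341.4 239. ]
 [327.5 168.7]] [[454.7 367.9]] [[209.9 415.6]]
```

View pics/m3.png

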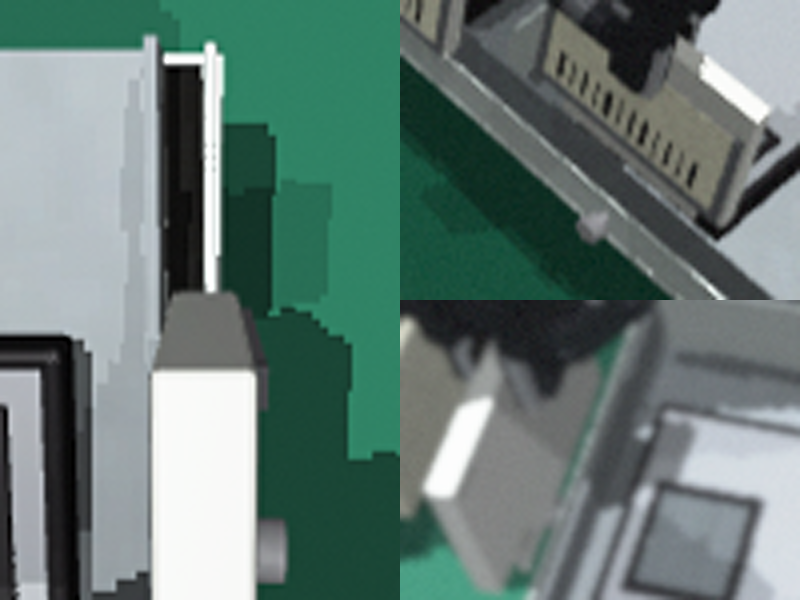

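```bash
python3 - <<'E'
from h import *
import cv2
np.set_printoptions(precision=2,suppress=True)
c=dict(np.load("pics/wrist3.npz"));g=cv2.imread("pics/wrist3.png")
for r in range(116,176,8): print(r,g[r,309:334].min(axis=1))
for r in(185,195,205): print(r,g[r,309:344].min(axis=1))
P=lambda u,v:((u+.5)/4-.5+275,(v+.5)/4-.5+100)
zt=205.9+14
t=bp("wrist",[P(152,369),P(257,369)],zt,c);b=bp("wrist",[P(173,293),P(241,293)],zt-74,c)
print("top",t,"bot",b)
print("screw",bp("wrist",[P(275,520),P(275,583)],92.6,c))
print("lip",bp("wrist",[P(204,70),P(204,280)],102,c),"end",bp("wrist",[P(208,42)],102,c))
print("ups",bp("wrist",[P(159,70),P(160,280)],115,c))
E
```

```text
116 [193 189 186 187 194  89  58  74  74  73  70  72  71  71  71  65 157 209
 255 224 242 203  66  43  48]
124 [172 194 183 184 191  90  59  32  14  14  14  29  28  27  25  23  68 232
 255 225 244 130  46  45  48]
132 [171 170 183 184 190 122  52  31  16  15  14  29  31  31  27  19  66 233
 255 226 243 103  26  24  26]
140 [170 169 182 186 192 125  49  45  17  11  13  27  27  29  24  21  34 235
 255 226 242  83  20  24  26]
148 [167 167 184 184 189 121  50  47  19  14  16  15  14  10  25  20  37 233
 255 225 241  79  14  22  24]
156 [167 184 181 182 186 133  49  76  23  13  12  14  14  25  26  24  29 235
 255 224 240  78  16  17  19]
164 [165 163 174 183 187 158  58  33  16  16  15  16  13  30  30  26  39 235
 255 229 124  44  17  18  18]
172 [161 161 170 179 183 153  54  80  22  27  27  38  38  48  46  44  53 163
 254 217 126  58  41  43  25]
185 [158 157 171 162 162 146 109 107 109 109 109 109 109 110 109 109 107 108
 107 108 107 107 107 108 108 108 108  97  65  55  56  33  26  26  27]
195 [160 158 159 139 232 246 250 249 249 249 249 249 249 249 249 249 249 248
 248 248 248 248 248 248 248 248 248 250 241 229 100  69  75  31  25]
205 [155 155 156 125 236 243 250 249 249 249 249 249 249 249 249 249 249 248
 248 248 248 248 248 248 248 248 248 249 240 223  78  24  24  26  27]
top [[584.54 358.89 219.9 ]
 [593.2  359.21 219.9 ]] bot [[584.84 358.79 145.9 ]
 [593.89 359.12 145.9 ]]
screw [[603.31 315.05  92.6 ]
 [603.9  303.38  92.6 ]]
lip [[587.91 389.8  102.  ]
 [589.11 357.3  102.  ]] end [[588.39 393.97 102.  ]]
ups [[581.24 388.74 115.  ]
 [582.26 358.04 115.  ]]
```

Request:
send_rows([
  [[0, -0.0011, 0.004, 0, 0, 0, 0], [0, -0.0011, 0.01, 0, 0, 0, 0], [0, -0.0011, 0.017, 0, 0, 0, 0], [0, -0.0011, 0.023, 0, 0, 0, 0], [0, -0.0011, 0.023, 0, 0, 0, 0], [0, -0.0011, 0.023, 0, 0, 0, 0]],
])

```text
time: 7.75
position: [589.8, 307.9, 182.4]
ee_rot: [0.0, 0.693, 0.721, 0.0]
force: [0.5, -0.2, -1.6]
opening: 8.2
grip_force: 58.7
```

```bash
python3 - <<'E'
from h import *
import cv2
np.set_printoptions(precision=2,suppress=True)
c=bot.calibration("wrist");g=bot.read_camera("wrist");cv2.imwrite("pics/w4.png",g);np.savez("pics/wrist4.npz",**c)
s=bot.get_state();print(s["time"],s["position"],s["ee_rot"],s["force"],s["torque"])
for r in list(range(120,176,8))+[195,205]: print(r,g[r,305:344].min(axis=1))
print(g[160:200,325].min(axis=1))
E
```

```text
7.8 [589.87 307.89 182.55] [0.   0.69 0.72 0.  ] [-0.52  0.74 -0.34] [-0.03  0.01 -0.03]
120 [192 193 175 174 176 175 195 188 185 187 197  65  52  32  16  16  14  30
  30  29  26  26  23  85 213 255 233 216 183  63  44  48  48  49  48  49
  48  50  49]
128 [192 193 174 173 174 173 175 182 186 186 195  65  54  32  15  13  14  28
  27  25  25  27  22  83 216 255 232 219 168  61  47  48  49  49  51  49
  49  49  50]
136 [193 173 173 173 173 173 171 179 188 188 195  93  57  32  16  15  12  31
  32  31  31  26  20  82 219 255 232 219  95  27  24  26  26  26  27  26
  25  26  27]
144 [189 171 170 170 169 171 170 190 188 189 194  91  59  31  14  14  13  29
  29  28  25  24  18  83 220 255 232 214  94  27  24  27  25  25  26  27
  27  27  26]
152 [173 170 170 171 172 171 167 184 184 185 191  91  60  31  16  15  15  17
  15  12  27  26  23  83 223 255 234 208  90  20  17  18  25  26  28  28
  18  17  20]
160 [189 188 189 170 169 168 185 187 184 186 194  88 102  29  12  16  16  16
  16  12  28  27  23  82 224 255 233 206  88  20  19  20  18  19  17  20
  20  20  20]
168 [184 185 181 168 166 167 167 170 184 186 191 121 104  27  12  15  15  15
  15  14  31  27  19  80 214 255 238 128  46  17  18  20  20  19  19  19
  20  19  21]
195 [162 162 163 163 161 162 159 145 234 247 251 250 250 250 250 250 250 249
 249 249 249 249 249 249 249 249 249 249 248 248 248 250 242 229  95 178
 191  52  23]
205 [158 158 159 159 160 160 159 133 233 245 251 250 250 250 250 249 249 250
 249 249 249 249 249 249 249 249 249 249 249 249 249 250 241 227  79  23
  24  27  27]
[ 28  27  24  27  24  30  30  31  31  30  30  29  49  97 110 109 109 109
 110 109 109 110 108 108 109 110 110 111 110 111 108 111 166 238 245 249
 250 249 249 249]
```

Request:
send_rows([
  [[0, 0, 0.003, 0, 0, 0, 0], [0, 0, 0.007, 0, 0, 0, 0], [0, 0, 0.011, 0, 0, 0, 0], [0, 0, 0.0145, 0, 0, 0, 0], [0, 0, 0.0145, 0, 0, 0, 0], [0, 0, 0.0145, 0, 0, 0, 0]],
])

```text
time: 8.55
position: [589.8, 307.9, 167.9]
ee_rot: [0.0, 0.693, 0.721, 0.0]
force: [0.6, -0.0, -0.6]
opening: 7.9
grip_force: 58.7
```

Request:
send_rows([
  [[0, 0, 0.001, 0, 0, 0, 0], [0, 0, 0.002, 0, 0, 0, 0], [0, 0, 0.003, 0, 0, 0, 0], [0, 0, 0.004, 0, 0, 0, 0], [0, 0, 0.004, 0, 0, 0, 0], [0, 0, 0.004, 0, 0, 0, 0]],
])

```text
time: 9.3
position: [589.8, 307.9, 164.0]
ee_rot: [0.0, 0.693, 0.721, 0.0]
force: [-0.8, 0.4, 2.4]
opening: 7.9
grip_force: 59.2
```

Request:
send_rows([
  [[0, 0, 0.001, 0, 0, 0, 0], [0, 0, 0.002, 0, 0, 0, 0], [0, 0, 0.0022, 0, 0, 0, 0], [0, 0, 0.0022, 0, 0, 0, 0]],
])

```text
time: 9.8
position: [589.9, 308.0, 162.1]
ee_rot: [0.0, 0.693, 0.721, 0.0]
force: [-1.6, -0.7, 6.0]
opening: 7.9
grip_force: 59.9
```

Request:
send_rows([
  [[0, 0, 0.0005, 0, 0, 0, 0], [0, 0, 0.001, 0, 0, 0, 0], [0, 0, 0.001, 0, 0, 0, 0], [0, 0, 0.001, 0, 0, 0, 0]],
])

```text
time: 10.3
position: [590.0, 308.0, 162.0]
ee_rot: [0.0, 0.693, 0.721, 0.001]
force: [-2.9, -0.8, 12.4]
opening: 8.0
grip_force: 60.9
```

Request:
send_rows([
  [[0, 0, 0.0005, 0, 0, 0, 0], [0, 0, 0.001, 0, 0, 0, 0], [0, 0, 0.001, 0, 0, 0, 0], [0, 0, 0.001, 0, 0, 0, 0]],
])

```text
time: 10.8
position: [590.1, 308.0, 161.9]
ee_rot: [0.0, 0.693, 0.721, 0.001]
force: [-4.9, -1.3, 19.8]
opening: 8.0
grip_force: 61.9
```

```bash
python3 - <<'E'
from h import *
import cv2
np.set_printoptions(precision=2,suppress=True)
w,s,d=[bot.read_camera(n) for n in("wrist","scene","side")]
t=bot.get_state();print(t["time"],t["position"],t["ee_rot"],t["force"],t["torque"])
A=cv2.resize(w[100:250,275:375],(400,600),interpolation=cv2.INTER_CUBIC)
B=cv2.resize(s[320:395,400:500],(400,300),interpolation=cv2.INTER_CUBIC)
C=cv2.resize(s[270:345,350:450],(400,300),interpolation=cv2.INTER_CUBIC)
cv2.imwrite("pics/m5.png",np.hstack([A,np.vstack([B,C])]))
E
```

```text
10.95 [590.09 308.03 161.9 ] [0.   0.69 0.72 0.  ] [-5.76 -3.03 19.32] [-0.51  1.41  0.03]
```

View pics/m5.png

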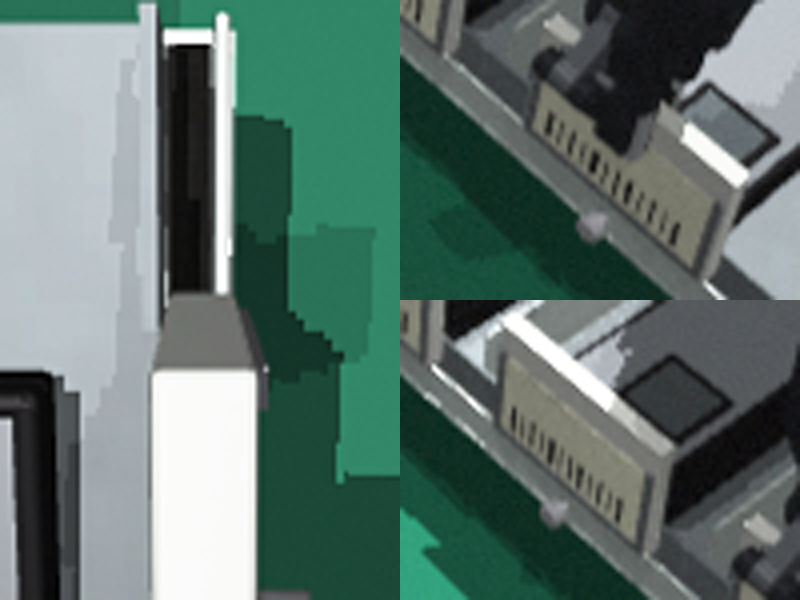

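```bash
python3 -c "
from cell import bot
print(bot.hand_in())"
```

```text
the job is handed in; nothing more can be done
None
```

The spare label holder is in the empty bay, centred on the bare screw with its label facing out. The arm is still pressing it fully home on the lip with about 19 N, and nothing else on the bench was touched. I handed the job in about 11 s into the 42 s limit.

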